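# Hang the potato masher in the free slot of a crowded utensil rack

## Task

Hang the potato masher in the free middle slot of the utensil rack, between the turner and the whisk: lift it by its red knob, feel gently along the front edge of the rack's slotted plate for the mouth of the slot, slide the neck in to the back, lower the knob into its seat and let go so that it hangs upright. Never push hard against the rack, do not set the turner or the whisk swinging, and leave the tin, the green cup and the garlic where they are.

Things in the scene. Friction and masses are not known exactly. Their poses are not given: they have to be found in the camera images.
- masher: potato masher, 160 mm tall, 0.16 kg +-30 %, standing on its steel foot disc (diameter 52, 5 thick); round about z. Origin: centre of the foot's underside; z up along the stem. Steel neck of diameter 8 from z 17 to 120, above it a red cylindrical knob of diameter 24, z 120 to 160, to be gripped from above.
- knob (a point): centre of the underside of the masher's red knob, 120 mm above its origin; axes as the masher.
- rack: utensil rack, fixed. Origin: middle of its underside on the worktop; -x is its open front, y along the rack, z up; yaw varies. Wooden foot (x -40 to 45, y +-105, 12 thick), two posts (x 30, y +-88) and a level grey plate: 208 wide, 10 thick, top at z 175, x -62 (front edge) to x 44. Nothing stands above the plate but the hung tools' knobs.
- edge (a point): point on the rack (x -62, y 0, z 175) at the top of the plate's front edge. Three slots, 12 wide, 65 apart, cut through the plate, run back from the edge, square-cornered, no funnel. The plate, slots and hung tools sit shifted sideways together and stay so: the middle slot's centre lies anywhere up to 15 mm left or right of this point (NOT reported). Between slots the edge is plain and straight.
- seat (a point): point on the rack (x -16, y 0, z 170). The slots end at x -11. There each has a square pocket 30x30 sunk 5 into the plate's top, centred at x -16: a knob's underside passes above z 175, then drops to z 170, so the seated masher's origin is at z 50. Sideways shift as for the edge. Pushed in +x the plate gives about 1 mm per newton (rubber mounts, 16 at most) and springs back; else stiff.
- turner (a joint): sideways swing (rad) of the turner hung in the slot at +y, about the rack's x direction; 0 is straight. Its dark wooden knob (diameter 24) stands 35 mm above the plate at x -16 of the rack, 65 to the +y side of the free slot; below hangs a flat blade 38 wide, 3 thick, down to z 36.
- whisk (a joint): sideways swing (rad) of the balloon whisk hung in the slot at -y; 0 is straight. Same knob, at x -16 of the rack, 65 to the -y side of the free slot; below hangs a wire balloon of diameter 34, down to z 33.
- tin: flat green food tin, diameter 86, 40 tall, loose; origin at the centre of its underside; a bystander.
- cup: low green and white cup with handle, 64x89x48, loose; origin at the centre of its underside; a bystander.
- garlic: bulb of garlic, diameter 56, 56 tall, loose; origin at the centre of its underside; a bystander.

How it is judged:
By the outcome, as a careful person would: the job done as asked, in the order asked, and still so for the second after the job is handed in, with the robot touching nothing.
It also fails if it takes over 48 s, if anything falls off the work surface, if the arm or the gripper's body presses on something with over 40 N, if the wrist force passes 120 N, or if a joint passes its speed limit or range.

## Robot

A 6-joint arm with a two-finger parallel gripper is mounted at the origin on a cart in front of the work surface, level with it; the furniture and walls round the work are solid. World frame = base frame: x ahead of the robot, y to its left, z up, the work surface at z = 0. Lengths are in mm, angles in rad, forces in N, time in s.
With the tool pointing down it reaches from about 375 to 925 mm from the base axis. Payload 5.7 kg.
Tool frame: the origin (TCP) lies at the very end of the fingers, on their centre line; the grasp point (between the pads) lies 19 mm behind it; z points along the fingers, y is the line along which they close (so a half turn about z gives the same grasp; the last joint's range is limited). The gripper opens to 88 mm and grips with 3 to 60 N. Pads are 20 mm wide; open, the fingers measure 115 mm over their backs; the gripper's body (75 mm by 178 mm) begins 61 mm behind the grasp point.
Start: joints at [-1.368, 0.359, 1.51, -0, 1.272, -0.115], TCP at [187.47, -569.924, 191.723] pointing down, gripper open.
Joint ranges: [-2.97, 2.97], [-1.01, 2.36], [0.21, 2.38], [-0.96, 4.11], [0.2, 2.71], [-2.98, 2.98]. Speed limits (rad/s): [2.39, 2.39, 3.14, 3.14, 3.14, 3.14].

## Interface

Orientations are given as [roll, pitch, yaw] about the fixed x, y, z axes, in that order (R = Rz(yaw) Ry(pitch) Rx(roll)).
In Python, from plant import read_state, viewer, finish_job, models gives the robot as it stands.
- The arm moves only by the tool move_arm, never from a script. Its argument "moves" is a list of rows, each an object with "linear": the shift along the tool's x, y, z in mm, a list of three; "delta_rot": the turn, a rotation vector about the tool's x, y, z in degrees, a list of three; "grip": the closure, from 0 (fully open) to 1 (shut). In form: [{"linear": [tx, ty, tz], "delta_rot": [rx, ry, rz], "grip": grip}, ...]. A call has 1 to 20 rows; each row shifts and turns the commanded pose from where the row before left it, along the tool's axes as they then stand; what a row does not reach is not made up. A row lasts 1/8 s, in which the tool goes at most 62.5 mm and 10.7 degrees, less where a joint would pass 70% of its speed; a pose out of reach is approached as far as the arm can. A call with a gripper value outside its range is refused whole. The fingers move at their own pace and stop on an object; the grip force is fixed at half the most. Time passes only in rows, so rows that do not move let the fingers close. It gives the time, the measured TCP pose, the force, the opening and the grip force at its end, in the units of the state.
- read_state(): the state, without advancing time (a new reading comes with each control period).
- viewer.camera(name): name is "side" or "top"; returns (picture, depth): 400x640x3 uint8, blue, green, red; 400x640 float32, mm along the optical axis (not along the pixel's ray), 0 where there is no reading.
- viewer.camera_params(name): a dict with "fx", "fy", "cx", "cy" (pixels), "R" (3x3) and "t" (3): a world point X has camera coordinates R X + t. Camera axes: x right, y down, z forward; pixel columns grow to the right and rows downward; lengths in mm; the calibration is good to about 2 mm. A picture is of the moment at which its call begins. camera_params takes no time and is no camera call.
- finish_job(): hands the job in; it is judged then, once.
Trained networks look in the newest picture that a camera, given by its name, has taken for a name from the list of things; names that differ only in an ending like _2 or _b are one class to them, and where a whole thing is asked for, a point or a joint stands for the part that bears it (a point fixed in the world has none). Each returns a list of dicts, best first, with "confidence" (0 to 1); they miss things now and then, are a little off and sometimes report something else, mostly with a low value. They report only what shows in the picture. A call takes as long as a camera call.
- models.trace(camera, thing): "region" (400x640 bool, what is visible of it) and "extent" ([left, top, width, height] in pixels, round what is visible of it).
- models.mark_of(camera, thing): "centre" ([column, row] in pixels: a listed point, or the origin of a listed thing).
The state is a dict: "t": time; "qpos": joint angles; "joint_vel": joint speeds; "tau": joint torques, N m; "ee_pos": TCP position; "eef_rot": TCP orientation; "contact_force": force on the tool from outside, world axes, zero at the start; "ft_torque": the same for the moment, N m; "width": finger opening in mm; "gripper_force": force on a finger pad.
Only numpy, scipy, OpenCV 4.12 (cv2) and the standard library are available. Lean on these libraries where they do the work, as an engineer would, in place of code of your own. Each camera call takes 0.05 s, during which the arm holds its last target. There are 200 camera calls.

## Working session

There is one attempt and no reset: what is moved stays moved. The work goes in short steps, Python scripts to look and compute and a tool call to move; the robot and the scene stay as the last step left them, time stands still between calls to the robot, and variables do not carry over. Pictures are saved under pics/ and viewed, at most 10 in all, crops included, and the job is handed in when it is done.

Besides the shell and the picture viewer there is one more tool, called after "Call:" by a JSON object that holds its "fn" and its "kwargs", one argument or row to a line. move_arm: Moves the arm, as the interface text tells. Its arguments: {"type":"object","properties":{"moves":{"type":"array"}},"required":["moves"]}

```bash
mkdir -p pics
cat > h.py <<'E'
import numpy as np, cv2
from plant import read_state, viewer, finish_job, models
def cam(n):
    im,d=viewer.camera(n); return im,d,viewer.camera_params(n)
def proj(P,X):
    c=np.array(P["R"])@np.array(X,float)+np.array(P["t"]); return np.array([P["fx"]*c[0]/c[2]+P["cx"],P["fy"]*c[1]/c[2]+P["cy"]])
def cloud(P,d):
    v,u=np.mgrid[:d.shape[0],:d.shape[1]]
    c=np.stack([(u-P["cx"])/P["fx"]*d,(v-P["cy"])/P["fy"]*d,d],-1)
    return (c-np.array(P["t"]))@np.array(P["R"])
def atz(P,uv,z):
    R=np.array(P["R"]);o=-R.T@np.array(P["t"]);r=R.T@np.array([(uv[0]-P["cx"])/P["fx"],(uv[1]-P["cy"])/P["fy"],1]);return o+r*(z-o[2])/r[2]
E
python3 - <<'E'
from h import *
s=read_state();print(s["ee_pos"],s["eef_rot"],s["contact_force"],s["t"])
ims=[]
for n in("top","side"):
    im,d,P=cam(n);ims.append(im);X=cloud(P,d)
    print(n,"campos",(-np.array(P["R"]).T@np.array(P["t"])).round(), (np.array(P["R"])).round(2).tolist())
    for t in("masher","rack","tin","cup","garlic"):
        r=models.trace(n,t)
        for q in r[:2]:
            p=X[q["region"]&(d>0)]
            print(t,round(q["confidence"],2),q["extent"],np.median(p,0).round(),p.min(0).round(),p.max(0).round())
    for t in("knob","edge","seat"):
        for q in models.mark_of(n,t)[:1]:print(t,q["confidence"],q["centre"],atz(P,q["centre"],{"knob":120,"edge":175,"seat":170}[t]).round(1))
cv2.imwrite("pics/a.png",ims[0]);cv2.imwrite("pics/b.png",ims[1])
E
```

```text
[ 187.34877151 -569.18151403  190.92079706] [-3.13974593e+00 -2.26892472e-04  3.17847892e-01] [-0.2026961  -0.37204489 -0.5582604 ] 0.0
top campos [ 356.  -28. 1109.] [[-0.02, -1.0, -0.0], [-0.99, 0.02, -0.14], [0.14, -0.0, -0.99]]
masher 0.81 [327.5, 194.0, 19.8, 26.6] [481. -62.   7.] [460. -88.  -5.] [510. -40. 164.]
masher 0.55 [380.9, 187.9, 30.6, 34.8] [ 485. -223.   37.] [ 444. -272.   -4.] [ 529. -182.   44.]
rack 0.57 [155.2, 172.8, 103.2, 87.5] [461. 256. 175.] [362. 143. -10.] [593. 397. 214.]
tin 0.9 [381.1, 190.2, 29.3, 33.3] [ 484. -223.   37.] [ 444. -266.   -0.] [ 529. -182.   44.]
cup 0.69 [432.7, 166.6, 24.0, 26.0] [ 557. -365.   26.] [ 518. -394.    2.] [ 594. -328.   54.]
garlic 0.74 [298.1, 231.8, 16.9, 19.4] [394.  24.  38.] [370.   0.  -4.] [423.  49.  55.]
knob 0.86 [337.6, 203.3] [483.1 -63.3 120. ]
edge 0.93 [218.4, 232.2] [414.7 219.9 175. ]
seat 0.6 [203.8, 216.9] [452.  256.3 170. ]
side campos [ 696. -979.  958.] [[0.97, 0.23, 0.01], [0.16, -0.64, -0.75], [-0.17, 0.73, -0.66]]
masher 0.9 [305.5, 187.3, 14.7, 51.3] [485. -73.  19.] [437. -97.  -3.] [508. 126. 163.]
rack 0.86 [305.3, 103.0, 50.0, 83.8] [470. 236. 169.] [348. 137. -11.] [552. 421. 213.]
tin 0.75 [285.7, 249.2, 30.5, 34.2] [ 488. -241.   37.] [ 443. -273.    0.] [ 528. -185.   44.]
cup 0.96 [298.7, 297.8, 34.5, 27.6] [ 552. -351.   30.] [ 518. -400.   -5.] [ 597. -301.   52.]
garlic 0.76 [284.9, 191.5, 17.6, 19.6] [399.   8.  34.] [371.  -7.   8.] [423.  38.  52.]
garlic 0.3 [283.4, 252.8, 34.1, 33.1] [ 488. -240.   37.] [ 443. -273.   -3.] [ 528. -149.   44.]
knob 0.75 [314.2, 201.8] [486.4 -71.2 120. ]
edge 0.96 [314.9, 125.8] [417.2 222.7 175. ]
seat 0.62 [325.1, 120.9] [440.8 267.4 170. ]
```

View pics/a.png

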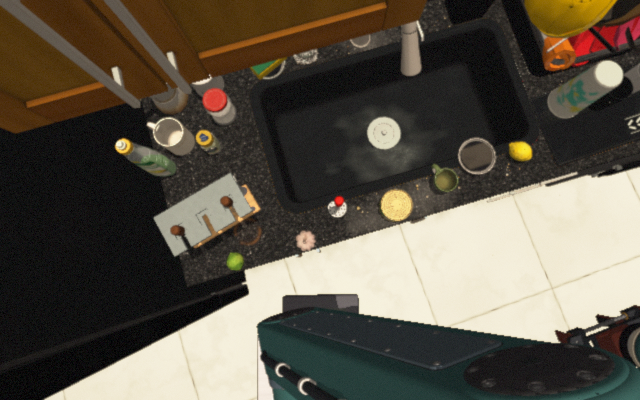

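View pics/b.png

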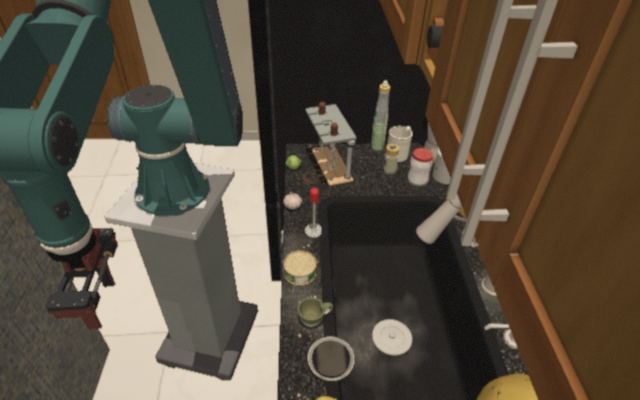

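Run:
```python
from h import *
im,d,P=cam("top");X=cloud(P,d)
box=(X[...,0]>340)&(X[...,0]<610)&(X[...,1]>120)&(X[...,1]<420)
m=box&(abs(X[...,2]-175)<14)
n,l,st,_=cv2.connectedComponentsWithStats(m.astype(np.uint8));m=l==1+st[1:,4].argmax()
p=X[m];print(len(p),np.median(p[:,2]))
r=cv2.minAreaRect(p[:,:2].astype(np.float32));print(r)
for t in("turner","whisk"):
    for q in models.trace("top",t)[:2]:
        g=q["region"]&(d>0);pp=X[g];k=pp[pp[:,2]>197];print(t,q["confidence"],q["extent"],np.median(k,0) if len(k) else None,len(k))
hi=box&(X[...,2]>200)&(X[...,2]<230)
n,l,st,c=cv2.connectedComponentsWithStats(hi.astype(np.uint8))
for i in range(1,n):
    if st[i,4]>8:print("hi",st[i],X[l==i].mean(0).round(1))
# dark-knob centroids
hsv=cv2.cvtColor(im,cv2.COLOR_BGR2HSV)
# obstacles near the rack
o=(X[...,0]>420)&(X[...,0]<720)&(X[...,1]>80)&(X[...,1]<420)&(X[...,2]>225)&(d>0)
pp=X[o];print("tall",len(pp), [(a.round()).tolist() for a in pp[::max(1,len(pp)//12)]])
# side-by-side masher knob red
red=(im[...,2]>150)&(im[...,1]<60)&(abs(X[...,0]-485)<50)&(abs(X[...,1]+66)<50);k=X[red];k=k[k[:,2]>150];print("red",k.mean(0),k.min(0),k.max(0))
cv2.imwrite("pics/c.png",cv2.resize(im[160:270,140:280],None,fx=5,fy=5,interpolation=cv2.INTER_CUBIC))
im,d,P=cam("side");X=cloud(P,d)
m=(abs(X[...,2]-175)<8)&(X[...,0]>340)&(X[...,0]<610)&(X[...,1]>120)&(X[...,1]<420)
n,l,st,_=cv2.connectedComponentsWithStats(m.astype(np.uint8));m=l==1+st[1:,4].argmax();p=X[m]
print("side rect",cv2.minAreaRect(p[:,:2].astype(np.float32)),np.median(p[:,2]))
for t in("turner","whisk"):
    for q in models.trace("side",t)[:1]:
        g=q["region"]&(d>0);pp=X[g];k=pp[pp[:,2]>197];print(t,q["confidence"],q["extent"],np.median(k,0) if len(k) else None,len(k))
red=(im[...,2]>150)&(im[...,1]<60)&(abs(X[...,0]-485)<50)&(abs(X[...,1]+66)<50);k=X[red];k=k[k[:,2]>150];print("red",k.mean(0),k.min(0),k.max(0))
cv2.imwrite("pics/d.png",cv2.resize(im[85:200,270:400],None,fx=5,fy=5,interpolation=cv2.INTER_CUBIC))
```

```text
3591 174.9727647879503
((459.3388977050781, 257.80596923828125), (107.3344497680664, 210.6378936767578), 29.712541580200195)
whisk 0.43 [218.2, 193.6, 17.4, 20.0] [483.25759411 196.95625297 208.95344639] 91
whisk 0.32 [294.5, 229.3, 22.8, 19.5] None 0
hi [125 147  14  11  78] [599.9 408.7 214.7]
hi [220 196  11  11  87] [484.  197.4 208.4]
hi [123 199  22  68 405] [413.1 399.1 215.5]
hi [170 225  11  11  90] [420.2 309.6 208.2]
tall 29435 [[543.0, 200.0, 846.0], [583.0, 188.0, 772.0], [590.0, 183.0, 742.0], [578.0, 205.0, 744.0], [566.0, 280.0, 748.0], [583.0, 185.0, 693.0], [605.0, 104.0, 622.0], [573.0, 255.0, 665.0], [551.0, 198.0, 678.0], [550.0, 328.0, 641.0], [495.0, 420.0, 493.0], [450.0, 410.0, 471.0], [422.0, 402.0, 249.0]]
red [485.52020147 -64.92089767 159.4082227 ] [476.05635917 -75.51401293 153.46653339] [496.39172836 -55.78347559 163.7482649 ]
side rect ((458.2264099121094, 254.6710205078125), (110.14881134033203, 217.0446319580078), 29.876989364624023) 174.93211761627063
turner 0.49 [320.7, 100.5, 4.6, 45.9] [422.9623925  300.07622355 206.26385494] 26
whisk 0.68 [325.7, 121.5, 11.0, 46.4] [485.8155845  186.68879907 205.74604515] 43
red [485.55878134 -75.38475168 156.74252575] [477.7608875  -80.85347999 153.04162419] [494.14874113 -60.25627758 160.40584439]
```

View pics/c.png

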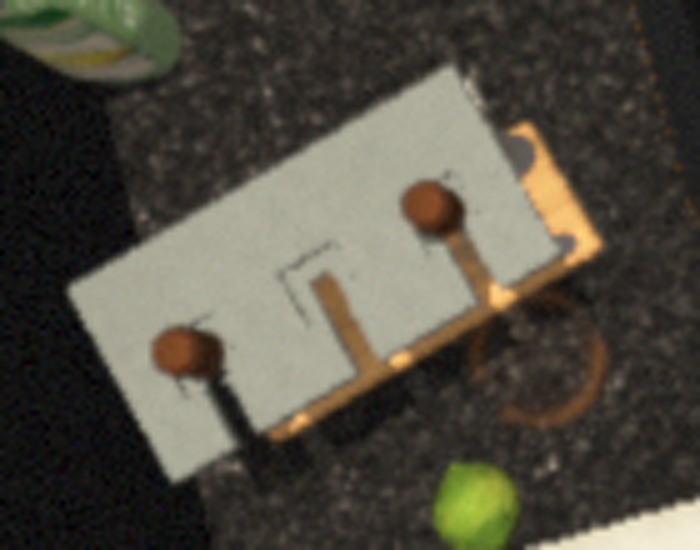

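View pics/d.png

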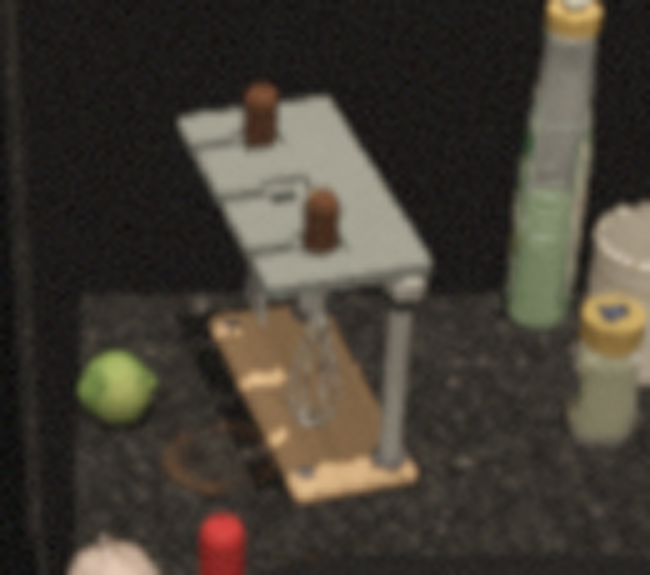

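Call:
{"fn": "move_arm", "kwargs": {
  "moves": [
    {"linear": [0, 0, -10], "delta_rot": [0, 0, -10], "grip": 0},
    {"linear": [0, 0, -10], "delta_rot": [0, 0, -10], "grip": 0},
    {"linear": [0, 0, -10], "delta_rot": [0, 0, -10], "grip": 0},
    {"linear": [0, 0, -10], "delta_rot": [0, 0, -10], "grip": 0},
    {"linear": [0, 0, -10], "delta_rot": [0, 0, -10], "grip": 0},
    {"linear": [0, 0, -10], "delta_rot": [0, 0, -10], "grip": 0},
    {"linear": [0, 0, -10], "delta_rot": [0, 0, -10], "grip": 0},
    {"linear": [0, 0, -10], "delta_rot": [0, 0, -10], "grip": 0},
    {"linear": [0, 0, 0], "delta_rot": [0, 0, -10], "grip": 0},
    {"linear": [0, 0, 0], "delta_rot": [0, 0, -10], "grip": 0},
    {"linear": [0, 0, 0], "delta_rot": [0, 0, -1.5], "grip": 0}
  ]
}}

```text
t: 2.58
ee_pos: [187.4, -569.9, 271.7]
eef_rot: [3.142, -0.0, 2.089]
contact_force: [-0.1, -0.2, -0.2]
width: 87.9
gripper_force: 0.0
```

```bash
cat >> h.py <<'E'
from scipy.spatial.transform import Rotation as Ro
def totool(target):
    s=read_state();return (Ro.from_euler("xyz",s["eef_rot"]).inv().apply(np.array(target)-s["ee_pos"])).round(1)
def rp():
    s=read_state();print(round(s["t"],2),np.round(s["ee_pos"],1),np.degrees(s["eef_rot"]).round(2),"F",np.round(s["contact_force"],2),"w",round(s["width"],1),"M",np.round(s["ft_torque"],2))
E
python3 -c "
from h import *
rp();print(totool([485.5,-66,260]))"
```

```text
2.58 [ 187.4 -569.9  271.7] [ 1.8000e+02 -1.0000e-02  1.1969e+02] F [-0.07 -0.17 -0.23] w 87.9 M [ 0.01 -0.13  0.01]
[290.1 508.5  11.8]
```

Call:
{"fn": "move_arm", "kwargs": {
  "moves": [
    {"linear": [14.5, 25.4, 0], "delta_rot": [0, 0, 0], "grip": 0},
    {"linear": [22.3, 39.1, 1], "delta_rot": [0, 0, 0], "grip": 0},
    {"linear": [22.3, 39.1, 1], "delta_rot": [0, 0, 0], "grip": 0},
    {"linear": [22.3, 39.1, 1], "delta_rot": [0, 0, 0], "grip": 0},
    {"linear": [22.3, 39.1, 1], "delta_rot": [0, 0, 0], "grip": 0},
    {"linear": [22.3, 39.1, 1], "delta_rot": [0, 0, 0], "grip": 0},
    {"linear": [22.3, 39.1, 1], "delta_rot": [0, 0, 0], "grip": 0},
    {"linear": [22.3, 39.1, 1], "delta_rot": [0, 0, 0], "grip": 0},
    {"linear": [22.3, 39.1, 1], "delta_rot": [0, 0, 0], "grip": 0},
    {"linear": [22.3, 39.1, 1], "delta_rot": [0, 0, 0], "grip": 0},
    {"linear": [22.3, 39.1, 1], "delta_rot": [0, 0, 0], "grip": 0},
    {"linear": [22.3, 39.1, 1], "delta_rot": [0, 0, 0], "grip": 0},
    {"linear": [22.3, 39.1, 1], "delta_rot": [0, 0, 0], "grip": 0},
    {"linear": [8, 14.4, 0], "delta_rot": [0, 0, 0], "grip": 0},
    {"linear": [0, 0, 0], "delta_rot": [0, 0, 0], "grip": 0}
  ]
}}

```text
t: 4.45
ee_pos: [485.9, -65.4, 259.7]
eef_rot: [-3.141, 0.0, 2.09]
contact_force: [-0.9, -0.3, -0.3]
width: 87.6
gripper_force: 0.0
```

```bash
python3 -c "
from h import *
rp();print(totool([485.5,-66,130]))
im,d,P=cam('side')
a=proj(P,[485.5,-66,160]);b=proj(P,read_state()['ee_pos']);print(a,b)
hsv=cv2.cvtColor(im,cv2.COLOR_BGR2HSV)
red=((im[...,2]>120)&(im[...,1]<50));v,u=np.nonzero(red[170:220,290:340]);print(u.min()+290,u.max()+290,v.min()+170,v.max()+170)
print([proj(P,[485.5,-66,z]).round(1) for z in(120,160)])
cv2.imwrite('pics/e.png',cv2.resize(im[90:230,240:400],None,fx=4,fy=4))"
```

```text
4.45 [485.9 -65.4 259.7] [-1.7997e+02  1.0000e-02  1.1975e+02] F [-0.89 -0.26 -0.26] w 87.6 M [-0.05 -0.09  0.01]
[ -0.3  -0.6 129.7]
[314.48937572 189.59514552] [314.89632654 160.22513607]
311 318 190 202
[array([314.3, 200.5]), array([314.5, 189.6])]
```

View pics/e.png

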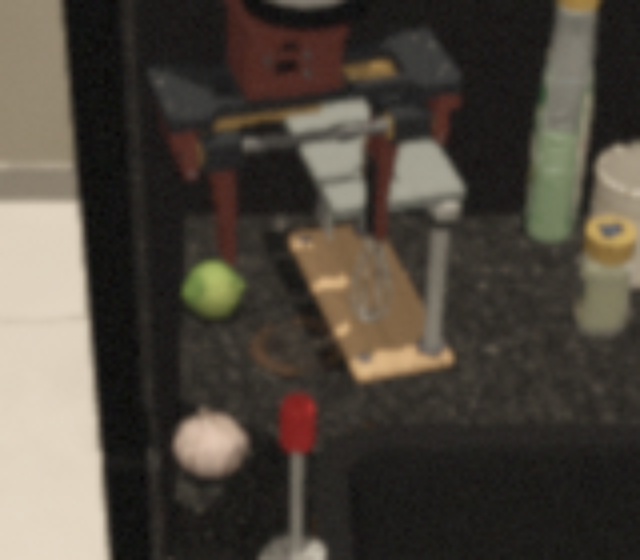

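Call:
{"fn": "move_arm", "kwargs": {
  "moves": [
    {"linear": [0, 0, 22], "delta_rot": [0, 0, 0], "grip": 0},
    {"linear": [0, 0, 30], "delta_rot": [0, 0, 0], "grip": 0},
    {"linear": [0, 0, 30], "delta_rot": [0, 0, 0], "grip": 0},
    {"linear": [0, 0, 30], "delta_rot": [0, 0, 0], "grip": 0.3},
    {"linear": [0, 0, 17], "delta_rot": [0, 0, 0], "grip": 0.5},
    {"linear": [0, 0, 0], "delta_rot": [0, 0, 0], "grip": 0.6},
    {"linear": [0, 0, 0], "delta_rot": [0, 0, 0], "grip": 0.7},
    {"linear": [0, 0, 0], "delta_rot": [0, 0, 0], "grip": 0.8},
    {"linear": [0, 0, 0], "delta_rot": [0, 0, 0], "grip": 1},
    {"linear": [0, 0, 0], "delta_rot": [0, 0, 0], "grip": 1},
    {"linear": [0, 0, 0], "delta_rot": [0, 0, 0], "grip": 1},
    {"linear": [0, 0, 0], "delta_rot": [0, 0, 0], "grip": 1}
  ]
}}

```text
t: 6.0
ee_pos: [485.8, -65.6, 130.8]
eef_rot: [-3.142, -0.0, 2.089]
contact_force: [0.8, -0.6, -0.3]
width: 1.9
gripper_force: 0.0
```

```bash
python3 -c "
from h import *
rp()
im,d,P=cam('side')
print(proj(P,read_state()['ee_pos']))
im2,d2,P2=cam('top')
print(proj(P2,read_state()['ee_pos']))
a=cv2.resize(im[110:260,250:390],None,fx=4,fy=4);b=cv2.resize(im2[140:260,280:400],(480,480))
cv2.imwrite('pics/f.png',a[:, :400] if 0 else np.hstack([cv2.resize(a,(448,480)),b[:, :350]]))"
```

```text
6.0 [485.8 -65.6 130.8] [-1.8000e+02 -1.0000e-02  1.1972e+02] F [ 0.82 -0.6  -0.28] w 1.9 M [-0.02 -0.11 -0.02]
[314.49716415 197.5718311 ]
[338.64694093 201.6470035 ]
```

View pics/f.png

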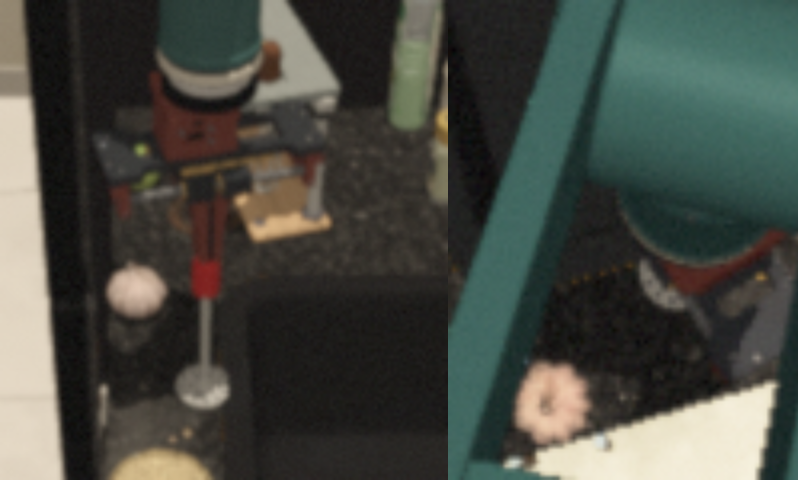

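Call:
{"fn": "move_arm", "kwargs": {
  "moves": [
    {"linear": [0, 0, -10], "delta_rot": [0, 0, 0], "grip": 1},
    {"linear": [0, 0, -20], "delta_rot": [0, 0, 0], "grip": 1},
    {"linear": [0, 0, -40], "delta_rot": [0, 0, 0], "grip": 1},
    {"linear": [0, 0, -40], "delta_rot": [0, 0, 0], "grip": 1},
    {"linear": [10, 6, -20], "delta_rot": [0, 0, 0], "grip": 0},
    {"linear": [33, 19, 0], "delta_rot": [0, 0, 0], "grip": 0},
    {"linear": [33, 19, 0], "delta_rot": [0, 0, 0], "grip": 0},
    {"linear": [33, 19, 0], "delta_rot": [0, 0, 0], "grip": 0},
    {"linear": [33, 19, 0], "delta_rot": [0, 0, 0], "grip": 0},
    {"linear": [31, 17, 0], "delta_rot": [0, 0, 0], "grip": 0},
    {"linear": [0, 0, 0], "delta_rot": [0, 0, 0], "grip": 0}
  ]
}}

```text
t: 7.48
ee_pos: [485.9, 135.5, 261.4]
eef_rot: [3.141, -0.0, 2.092]
contact_force: [1.1, -0.4, 0.9]
width: 66.7
gripper_force: 0.0
```

Run:
```python
from h import *
from scipy.optimize import least_squares
rp();obs=[]
for n in("top","side"):
    im,d,P=cam(n);X=cloud(P,d)
    hsv=cv2.cvtColor(im,cv2.COLOR_BGR2HSV)
    red=(((hsv[...,0]<8)|(hsv[...,0]>172))&(hsv[...,1]>150)&(hsv[...,2]>70)).astype(np.uint8)
    uv=proj(P,[486,-70,140]);m=np.zeros_like(red);a,b=int(uv[0]),int(uv[1]);m[b-20:b+20,a-20:a+20]=1;red&=m
    v,u=np.nonzero(red);p=X[red>0];print(n,len(u),(u.min(),u.max(),v.min(),v.max()),"centroid",u.mean(),v.mean(),"pred(486,-66)",proj(P,[486,-66,140]),"med",np.median(p,0).round(1), "top pts",np.median(p[p[:,2]>155],0).round(1))
    obs.append((P,red))
    for t in("masher",):
        for q in models.trace(n,t)[:1]:
            g=q["region"]&(d>0)&(X[...,2]<14)&(X[...,2]>-8);vv,uu=np.nonzero(g);print("foot",q["confidence"],q["extent"],len(uu),atz(P,[uu.mean(),vv.mean()],5).round(1),X[g].mean(0).round(1))
    for q in models.mark_of(n,"knob")[:1]:print(q["centre"],atz(P,q["centre"],120).round(1))
    for q in models.mark_of(n,"masher")[:1]:print(q["centre"],atz(P,q["centre"],0).round(1))
    # tabletop z check
    tb=(abs(X[...,0]-400)<20)&(abs(X[...,1]+110)<30);print("tablez",np.median(X[tb],0).round(1))
# silhouette fit of knob cylinder
ang=np.linspace(0,2*np.pi,24)
def sil(P,c):
    pts=np.array([proj(P,[c[0]+12*np.cos(a),c[1]+12*np.sin(a),z]) for a in ang for z in(120,160)]);h=cv2.convexHull(pts.astype(np.float32))[:,0];M=cv2.moments(h);return np.array([M["m10"]/M["m00"],M["m01"]/M["m00"]])
for P,red in obs:
    M=cv2.moments(red,True);c=np.array([M["m10"]/M["m00"],M["m01"]/M["m00"]])
    print("fit",least_squares(lambda x:sil(P,x)-c,[486,-70]).x.round(1))
```

```text
7.47 [485.9 135.5 261.4] [ 1.7996e+02 -2.0000e-02  1.1989e+02] F [ 1.09 -0.44  0.93] w 66.7 M [-0.04 -0.18 -0.03]
top 83 (np.int64(334), np.int64(344), np.int64(196), np.int64(206)) centroid 338.68674698795184 200.3975903614458 pred(486,-66) [338.92139083 201.05934184] med [485.6 -63.5 158.7] top pts [485.5 -63.5 159.3]
foot 0.59 [326.3, 197.0, 23.2, 20.7] 194 [481.2 -62.9   5. ] [481.2 -62.9   5.2]
[338.0, 208.7] [483.2 -68.2   0. ]
tablez [ 408.3 -107.7   -2.5]
side 130 (np.int64(310), np.int64(318), np.int64(187), np.int64(202)) centroid 313.9307692307692 194.6153846153846 pred(486,-66) [314.5816619  195.15094921] med [484.7 -74.8 144.4] top pts [484.8 -72.8 158.6]
[315.7, 202.7] [491.3 -73.8 120. ]
[312.5, 229.7] [480.6 -62.8   0. ]
tablez [ 4.109e+02 -1.040e+02  3.000e-01]
fit [487.3 -67.3]
fit [484.1 -70. ]
```

Run:
```python
from h import *
rp();T=np.array(read_state()["ee_pos"])
im,d,P=cam("side");X=cloud(P,d)
R=Ro.from_euler("xyz",read_state()["eef_rot"])
L=R.inv().apply((X-T).reshape(-1,3)).reshape(X.shape)
g=(abs(L[...,0])<60)&(abs(L[...,1])<110)&(L[...,2]<40)&(L[...,2]>-100)&(X[...,2]>225)
for lo in range(-100,40,10):
    q=L[g&(L[...,2]>=lo)&(L[...,2]<lo+10)]
    if len(q)>3:print(lo,len(q),"x",q[:,0].min().round(),np.median(q[:,0]).round(),"y",np.percentile(q[:,1],[2,25,50,75,98]).round())
uv=proj(P,T).astype(int);print(uv)
c=im[uv[1]-60:uv[1]+40,uv[0]-60:uv[0]+60].copy();c=cv2.resize(c,None,fx=6,fy=6,interpolation=cv2.INTER_CUBIC);cv2.drawMarker(c,(360,360),(0,255,0),0,20,1)
for y in(-35,35):
    p=(proj(P,T+R.apply([0,y,0]))-uv+[60,60])*6;cv2.drawMarker(c,tuple(int(k) for k in p),(255,255,0),0,20,1)
cv2.imwrite("pics/g.png",c)
```

```text
7.88 [486.1 132.8 260.8] [-180.      0.    119.63] F [-0.54  0.01  0.4 ] w 87.8 M [-0.02 -0.11  0.01]
-100 41 x -19.0 -12.0 y [-61. -55.  42.  47.  54.]
-90 44 x -16.0 -11.0 y [-59. -54.  42.  44.  54.]
-80 41 x -17.0 -11.0 y [-58. -53.  40.  43.  52.]
-70 30 x -17.0 -11.0 y [-57. -52.  42.  45.  52.]
-60 36 x -17.0 -11.0 y [-55. -51.  41.  43.  50.]
-50 34 x -16.0 -11.0 y [-55. -53.  -3.  44.  51.]
-40 29 x -17.0 -11.0 y [-55. -52.  42.  43.  49.]
[331 120]
```

View pics/g.png

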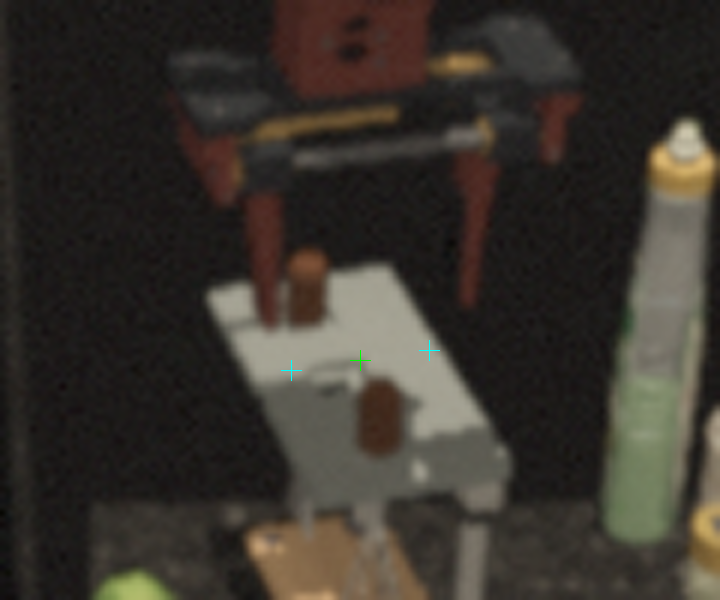

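Call:
{"fn": "move_arm", "kwargs": {
  "moves": [
    {"linear": [-20, -11.3, 0], "delta_rot": [0, 0, 0], "grip": 0},
    {"linear": [-35, -20, 0], "delta_rot": [0, 0, 0], "grip": 0},
    {"linear": [-35, -20, 0], "delta_rot": [0, 0, 0], "grip": 0},
    {"linear": [-35, -20, 0], "delta_rot": [0, 0, 0], "grip": 0},
    {"linear": [-35, -20, 0], "delta_rot": [0, 0, 0], "grip": 0},
    {"linear": [-14.5, -8, 0], "delta_rot": [0, 0, 0], "grip": 0},
    {"linear": [0, 0, 20], "delta_rot": [0, 0, 0], "grip": 0},
    {"linear": [0, 0, 35], "delta_rot": [0, 0, 0], "grip": 0},
    {"linear": [0, 0, 35], "delta_rot": [0, 0, 0], "grip": 0},
    {"linear": [0, 0, 35], "delta_rot": [0, 0, 0], "grip": 0},
    {"linear": [0, 0, 25], "delta_rot": [0, 0, 0], "grip": 0},
    {"linear": [0, 0, 10], "delta_rot": [0, 0, 0], "grip": 0.3},
    {"linear": [0, 0, 0], "delta_rot": [0, 0, 0], "grip": 0.5},
    {"linear": [0, 0, 0], "delta_rot": [0, 0, 0], "grip": 0.6},
    {"linear": [0, 0, 0], "delta_rot": [0, 0, 0], "grip": 0.7},
    {"linear": [0, 0, 0], "delta_rot": [0, 0, 0], "grip": 0.8},
    {"linear": [0, 0, 0], "delta_rot": [0, 0, 0], "grip": 1},
    {"linear": [0, 0, 0], "delta_rot": [0, 0, 0], "grip": 1},
    {"linear": [0, 0, 0], "delta_rot": [0, 0, 0], "grip": 1}
  ]
}}

```text
t: 10.3
ee_pos: [486.4, -67.2, 100.9]
eef_rot: [3.141, 0.0, 2.089]
contact_force: [0.1, -0.3, 1.7]
width: 23.2
gripper_force: 30.0
```

Run:
```python
from h import *
rp()
im,d,P=cam("side")
cv2.imwrite("pics/i.png",cv2.resize(im[150:240,270:360],None,fx=6,fy=6,interpolation=cv2.INTER_CUBIC))
```

```text
10.3 [486.4 -67.2 100.9] [179.99   0.   119.7 ] F [ 0.11 -0.3   1.71] w 23.2 M [ 0.03 -0.06  0.  ]
```

View pics/i.png

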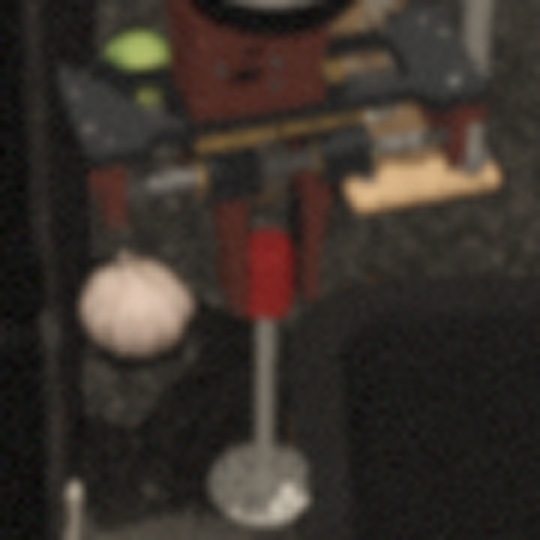

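Call:
{"fn": "move_arm", "kwargs": {
  "moves": [
    {"linear": [0, 0, -5], "delta_rot": [0, 0, 0], "grip": 1},
    {"linear": [0, 0, -15], "delta_rot": [0, 0, 0], "grip": 1},
    {"linear": [0, 0, -35], "delta_rot": [0, 0, 0], "grip": 1},
    {"linear": [7, 2, -35], "delta_rot": [0, 0, 0], "grip": 1},
    {"linear": [20, 4, 0], "delta_rot": [0, 0, 0], "grip": 1},
    {"linear": [30, 6, 0], "delta_rot": [0, 0, 0], "grip": 1},
    {"linear": [40, 7, 0], "delta_rot": [0, 0, 0], "grip": 1},
    {"linear": [40, 7, 0], "delta_rot": [0, 0, 0], "grip": 1},
    {"linear": [40, 7, 0], "delta_rot": [0, 0, 0], "grip": 1},
    {"linear": [40, 7, 0], "delta_rot": [0, 0, 0], "grip": 1},
    {"linear": [35, 7, 0], "delta_rot": [0, 0, 0], "grip": 1},
    {"linear": [20, 4, 10], "delta_rot": [0, 0, 0], "grip": 1},
    {"linear": [10, 2, 10], "delta_rot": [0, 0, 0], "grip": 1},
    {"linear": [5, 1, 10], "delta_rot": [0, 0, 0], "grip": 1},
    {"linear": [0, 0, 0], "delta_rot": [0, 0, 0], "grip": 1},
    {"linear": [0, 0, 0], "delta_rot": [0, 0, 0], "grip": 1},
    {"linear": [0, 0, 0], "delta_rot": [0, 0, 0], "grip": 1}
  ]
}}

```text
t: 12.48
ee_pos: [391.5, 208.5, 161.1]
eef_rot: [3.141, 0.0, 2.088]
contact_force: [0.6, 0.4, -1.0]
width: 22.8
gripper_force: 30.0
```

```bash
cat >> h.py <<'E'
A=np.radians(29.7);EX=np.array([np.cos(A),np.sin(A),0]);EY=np.array([-np.sin(A),np.cos(A),0])
def rk():
    s=read_state();p=s["ee_pos"];f=s["contact_force"]
    print("t",round(s["t"],2),"rx",round(EX@p,2),"ry",round(EY@p,2),"z",round(p[2],2),"Fx",round(EX@f,2),"Fy",round(EY@f,2),"Fz",round(f[2],2),"M",np.round(s["ft_torque"],2),"yaw",np.degrees(s["eef_rot"]).round(2),"w",round(s["width"],1))
E
python3 - <<'E'
from h import *
rk();rp();T=np.array(read_state()["ee_pos"])
im,d,P=cam("side");X=cloud(P,d)
hsv=cv2.cvtColor(im,cv2.COLOR_BGR2HSV)
u,v=proj(P,T+[0,0,40]).astype(int)
cv2.imwrite("pics/j.png",cv2.resize(im[v-40:v+70,u-55:u+75],None,fx=6,fy=5,interpolation=cv2.INTER_CUBIC))
im,d,P=cam("top");u,v=proj(P,T+[0,0,40]).astype(int);cv2.imwrite("pics/k.png",cv2.resize(im[v-50:v+50,u-70:u+60],None,fx=6,fy=5,interpolation=cv2.INTER_CUBIC))
E
```

```text
t 12.47 rx 443.37 ry -12.84 z 161.09 Fx 0.69 Fy 0.09 Fz -0.95 M [-0.01 -0.09  0.07] yaw [1.7996e+02 1.0000e-02 1.1966e+02] w 22.8
12.47 [391.5 208.5 161.1] [1.7996e+02 1.0000e-02 1.1966e+02] F [ 0.56  0.42 -0.95] w 22.8 M [-0.01 -0.09  0.07]
```

View pics/j.png

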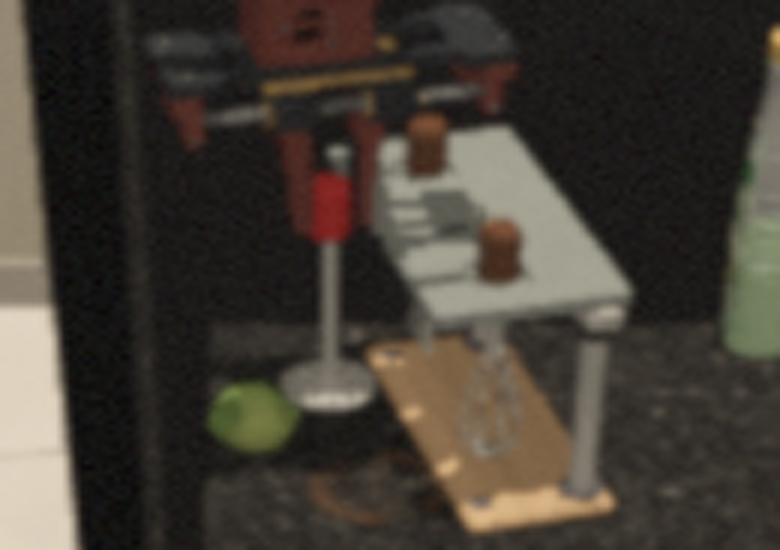

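Call:
{"fn": "move_arm", "kwargs": {
  "moves": [
    {"linear": [0, 10, 0], "delta_rot": [0, 0, 0], "grip": 1},
    {"linear": [0, 8, 0], "delta_rot": [0, 0, 0], "grip": 1},
    {"linear": [0, 3, 0], "delta_rot": [0, 0, 0], "grip": 1},
    {"linear": [0, 0, 0], "delta_rot": [0, 0, 0], "grip": 1},
    {"linear": [0, 0, 0], "delta_rot": [0, 0, 0], "grip": 1}
  ]
}}

```text
t: 13.2
ee_pos: [408.9, 219.2, 160.7]
eef_rot: [-3.141, -0.0, 2.089]
contact_force: [0.7, -1.0, -1.4]
width: 23.2
gripper_force: 30.0
```

```bash
python3 -c "
from h import *
rk()"
```

```text
t 13.2 rx 463.76 ry -12.16 z 160.66 Fx 0.13 Fy -1.26 Fz -1.4 M [-0.07 -0.13 -0.05] yaw [-1.7997e+02 -1.0000e-02  1.1971e+02] w 23.2
```

Call:
{"fn": "move_arm", "kwargs": {
  "moves": [
    {"linear": [0, 1.5, 0], "delta_rot": [0, 0, 0], "grip": 1},
    {"linear": [0, 1.5, 0], "delta_rot": [0, 0, 0], "grip": 1},
    {"linear": [0, 1, 0], "delta_rot": [0, 0, 0], "grip": 1},
    {"linear": [0, 0, 0], "delta_rot": [0, 0, 0], "grip": 1}
  ]
}}

```text
t: 13.7
ee_pos: [412.8, 221.3, 160.8]
eef_rot: [3.141, -0.0, 2.089]
contact_force: [-0.4, 0.4, -2.3]
width: 23.7
gripper_force: 30.0
```

```bash
python3 -c "
from h import *
rk()"
```

```text
t 13.7 rx 468.19 ry -12.29 z 160.83 Fx -0.13 Fy 0.51 Fz -2.34 M [ 0.02 -0.1   0.  ] yaw [179.99  -0.   119.71] w 23.7
```

Call:
{"fn": "move_arm", "kwargs": {
  "moves": [
    {"linear": [0, 1, 0], "delta_rot": [0, 0, 0], "grip": 1},
    {"linear": [0, 1, 0], "delta_rot": [0, 0, 0], "grip": 1},
    {"linear": [0, 0, 0], "delta_rot": [0, 0, 0], "grip": 1},
    {"linear": [0, 0, 0], "delta_rot": [0, 0, 0], "grip": 1}
  ]
}}

```text
t: 14.2
ee_pos: [414.3, 222.2, 160.8]
eef_rot: [-3.141, -0.0, 2.089]
contact_force: [-0.6, 0.4, -2.1]
width: 23.3
gripper_force: 30.0
```

```bash
python3 -c "
from h import *
rk()"
```

```text
t 14.2 rx 469.99 ry -12.24 z 160.79 Fx -0.38 Fy 0.63 Fz -2.15 M [-0.04 -0.05  0.04] yaw [-1.7999e+02 -1.0000e-02  1.1971e+02] w 23.3
```

Call:
{"fn": "move_arm", "kwargs": {
  "moves": [
    {"linear": [0, 1, 0], "delta_rot": [0, 0, 0], "grip": 1},
    {"linear": [0, 1, 0], "delta_rot": [0, 0, 0], "grip": 1},
    {"linear": [0, 0, 0], "delta_rot": [0, 0, 0], "grip": 1},
    {"linear": [0, 0, 0], "delta_rot": [0, 0, 0], "grip": 1}
  ]
}}

```text
t: 14.7
ee_pos: [415.9, 223.1, 160.7]
eef_rot: [-3.141, -0.0, 2.089]
contact_force: [-0.5, -1.5, -0.5]
width: 23.4
gripper_force: 30.0
```

```bash
python3 -c "
from h import *
rk()"
```

```text
t 14.7 rx 471.77 ry -12.25 z 160.72 Fx -1.18 Fy -1.01 Fz -0.54 M [-0.18  0.21  0.01] yaw [-1.7997e+02 -1.0000e-02  1.1971e+02] w 23.4
```

Call:
{"fn": "move_arm", "kwargs": {
  "moves": [
    {"linear": [0, 1, 0], "delta_rot": [0, 0, 0], "grip": 1},
    {"linear": [0, 1, 0], "delta_rot": [0, 0, 0], "grip": 1},
    {"linear": [0, 0, 0], "delta_rot": [0, 0, 0], "grip": 1},
    {"linear": [0, 0, 0], "delta_rot": [0, 0, 0], "grip": 1}
  ]
}}

```text
t: 15.2
ee_pos: [417.6, 224.1, 160.7]
eef_rot: [-3.141, -0.0, 2.089]
contact_force: [-2.8, -2.3, -0.3]
width: 23.2
gripper_force: 30.0
```

```bash
python3 -c "
from h import *
rk()"
```

```text
t 15.2 rx 473.74 ry -12.2 z 160.68 Fx -3.58 Fy -0.58 Fz -0.27 M [-0.47  0.46  0.02] yaw [-1.7997e+02 -1.0000e-02  1.1971e+02] w 23.2
```

Call:
{"fn": "move_arm", "kwargs": {
  "moves": [
    {"linear": [1, 0, 0], "delta_rot": [0, 0, 0], "grip": 1},
    {"linear": [1, 0, 0], "delta_rot": [0, 0, 0], "grip": 1},
    {"linear": [1, 0, 0], "delta_rot": [0, 0, 0], "grip": 1},
    {"linear": [1, 0, 0], "delta_rot": [0, 0, 0], "grip": 1},
    {"linear": [0, 0, 0], "delta_rot": [0, 0, 0], "grip": 1}
  ]
}}

```text
t: 15.82
ee_pos: [416.4, 228.6, 161.0]
eef_rot: [3.14, -0.001, 2.089]
contact_force: [-1.7, 0.8, -1.6]
width: 23.2
gripper_force: 30.0
```

```bash
cat >> h.py <<'E'
    print("Mey",round(EY@np.array(s["ft_torque"]),3),"Mex",round(EX@np.array(s["ft_torque"]),3)) if 0 else None
def rm():
    rk();m=np.array(read_state()["ft_torque"]);print("Mey",round(EY@m,3),"Mex",round(EX@m,3))
E
python3 -c "
from h import *
rm()"
```

```text
t 15.82 rx 475.0 ry -7.73 z 161.04 Fx -1.11 Fy 1.57 Fz -1.55 M [0.31 0.21 0.02] yaw [ 1.7990e+02 -5.0000e-02  1.1971e+02] w 23.2
Mey 0.026 Mex 0.376
```

Call:
{"fn": "move_arm", "kwargs": {
  "moves": [
    {"linear": [1, 0, 0], "delta_rot": [0, 0, 0], "grip": 1},
    {"linear": [0, 0, 0], "delta_rot": [0, 0, 0], "grip": 1}
  ]
}}

```text
t: 16.08
ee_pos: [416.2, 228.9, 161.1]
eef_rot: [3.14, 0.0, 2.089]
contact_force: [-0.1, 0.7, -1.5]
width: 23.4
gripper_force: 30.0
```

```bash
python3 -c "
from h import *
rm()"
```

```text
t 16.07 rx 474.97 ry -7.39 z 161.1 Fx 0.23 Fy 0.63 Fz -1.5 M [ 0.11 -0.12 -0.03] yaw [1.7990e+02 2.0000e-02 1.1972e+02] w 23.4
Mey -0.157 Mex 0.037
```

Call:
{"fn": "move_arm", "kwargs": {
  "moves": [
    {"linear": [1, 0, 0], "delta_rot": [0, 0, 0], "grip": 1},
    {"linear": [0, 0, 0], "delta_rot": [0, 0, 0], "grip": 1}
  ]
}}

```text
t: 16.32
ee_pos: [415.1, 229.5, 160.9]
eef_rot: [3.141, 0.0, 2.089]
contact_force: [0.6, -0.0, -1.0]
width: 23.1
gripper_force: 30.0
```

```bash
python3 -c "
from h import *
rm()"
```

```text
t 16.32 rx 474.31 ry -6.35 z 160.89 Fx 0.54 Fy -0.34 Fz -1.05 M [ 0.01 -0.11  0.01] yaw [1.7997e+02 1.0000e-02 1.1971e+02] w 23.1
Mey -0.1 Mex -0.051
```

Call:
{"fn": "move_arm", "kwargs": {
  "moves": [
    {"linear": [0, 1.5, 0], "delta_rot": [0, 0, 0], "grip": 1},
    {"linear": [0, 1.5, 0], "delta_rot": [0, 0, 0], "grip": 1},
    {"linear": [0, 1, 0], "delta_rot": [0, 0, 0], "grip": 1},
    {"linear": [0, 0, 0], "delta_rot": [0, 0, 0], "grip": 1}
  ]
}}

```text
t: 16.82
ee_pos: [418.5, 231.5, 160.8]
eef_rot: [3.141, -0.0, 2.089]
contact_force: [0.6, 0.4, -1.3]
width: 23.5
gripper_force: 30.0
```

```bash
python3 -c "
from h import *
rm()"
```

```text
t 16.82 rx 478.22 ry -6.28 z 160.79 Fx 0.68 Fy 0.02 Fz -1.3 M [-0.09 -0.12 -0.03] yaw [ 1.7999e+02 -1.0000e-02  1.1971e+02] w 23.5
Mey -0.056 Mex -0.135
```

Call:
{"fn": "move_arm", "kwargs": {
  "moves": [
    {"linear": [0.7, 2, 0], "delta_rot": [0, 0, 0], "grip": 1},
    {"linear": [0, 3, 0], "delta_rot": [0, 0, 0], "grip": 1},
    {"linear": [0, 4, 0], "delta_rot": [0, 0, 0], "grip": 1},
    {"linear": [0, 4, 0], "delta_rot": [0, 0, 0], "grip": 1},
    {"linear": [0, 3, 0], "delta_rot": [0, 0, 0], "grip": 1},
    {"linear": [0, 0, 0], "delta_rot": [0, 0, 0], "grip": 1}
  ]
}}

```text
t: 17.58
ee_pos: [432.2, 240.1, 160.8]
eef_rot: [3.141, -0.0, 2.089]
contact_force: [-1.3, -0.2, -1.7]
width: 23.7
gripper_force: 30.0
```

```bash
python3 -c "
from h import *
rm()"
```

```text
t 17.57 rx 494.39 ry -5.58 z 160.79 Fx -1.21 Fy 0.41 Fz -1.75 M [-0.02 -0.12 -0.01] yaw [179.99  -0.   119.71] w 23.7
Mey -0.099 Mex -0.075
```

Call:
{"fn": "move_arm", "kwargs": {
  "moves": [
    {"linear": [0, 3, 0], "delta_rot": [0, 0, 0], "grip": 1},
    {"linear": [0, 4, 0], "delta_rot": [0, 0, 0], "grip": 1},
    {"linear": [0, 4, 0], "delta_rot": [0, 0, 0], "grip": 1},
    {"linear": [0, 4, 0], "delta_rot": [0, 0, 0], "grip": 1},
    {"linear": [0, 3, 0], "delta_rot": [0, 0, 0], "grip": 1},
    {"linear": [0, 2, 0], "delta_rot": [0, 0, 0], "grip": 1},
    {"linear": [0, 0, 0], "delta_rot": [0, 0, 0], "grip": 1},
    {"linear": [0, 0, 0], "delta_rot": [0, 0, 0], "grip": 1}
  ]
}}

```text
t: 18.58
ee_pos: [449.1, 249.8, 160.8]
eef_rot: [-3.141, -0.0, 2.089]
contact_force: [-0.4, -0.1, -2.1]
width: 23.5
gripper_force: 30.0
```

```bash
python3 -c "
from h import *
rm()"
```

```text
t 18.57 rx 513.9 ry -5.54 z 160.76 Fx -0.39 Fy 0.16 Fz -2.1 M [-0.04 -0.18  0.  ] yaw [-179.99   -0.    119.71] w 23.5
Mey -0.131 Mex -0.126
```

Free sliding. Now feel for the back of the slot.

Call:
{"fn": "move_arm", "kwargs": {
  "moves": [
    {"linear": [0, 2, 0], "delta_rot": [0, 0, 0], "grip": 1},
    {"linear": [0, 2, 0], "delta_rot": [0, 0, 0], "grip": 1},
    {"linear": [0, 1.5, 0], "delta_rot": [0, 0, 0], "grip": 1},
    {"linear": [0, 1, 0], "delta_rot": [0, 0, 0], "grip": 1},
    {"linear": [0, 0, 0], "delta_rot": [0, 0, 0], "grip": 1}
  ]
}}

```text
t: 19.2
ee_pos: [454.9, 253.1, 160.8]
eef_rot: [-3.142, -0.0, 2.089]
contact_force: [-0.5, 0.2, -1.8]
width: 23.4
gripper_force: 30.0
```

```bash
python3 -c "
from h import *
rm()"
```

```text
t 19.2 rx 520.6 ry -5.53 z 160.77 Fx -0.29 Fy 0.43 Fz -1.85 M [-0.03 -0.08  0.03] yaw [-179.99   -0.    119.71] w 23.4
Mey -0.055 Mex -0.064
```

Call:
{"fn": "move_arm", "kwargs": {
  "moves": [
    {"linear": [0, 1, 0], "delta_rot": [0, 0, 0], "grip": 1},
    {"linear": [0, 0.8, 0], "delta_rot": [0, 0, 0], "grip": 1},
    {"linear": [0, 0, 0], "delta_rot": [0, 0, 0], "grip": 1}
  ]
}}

```text
t: 19.58
ee_pos: [456.2, 253.9, 160.7]
eef_rot: [-3.141, -0.0, 2.089]
contact_force: [-0.9, -0.1, -0.6]
width: 23.5
gripper_force: 30.0
```

```bash
python3 -c "
from h import *
rm()"
```

```text
t 19.57 rx 522.1 ry -5.52 z 160.72 Fx -0.81 Fy 0.39 Fz -0.59 M [-0.16  0.1   0.02] yaw [-1.7997e+02 -1.0000e-02  1.1971e+02] w 23.5
Mey 0.167 Mex -0.084
```

Call:
{"fn": "move_arm", "kwargs": {
  "moves": [
    {"linear": [0, -1.8, 0], "delta_rot": [0, 0, 0], "grip": 1},
    {"linear": [0, 0, 2], "delta_rot": [0, 0, 0], "grip": 1},
    {"linear": [0, 0, 2], "delta_rot": [0, 0, 0], "grip": 1},
    {"linear": [0, 0, 1.5], "delta_rot": [0, 0, 0], "grip": 1},
    {"linear": [0, 0, 1], "delta_rot": [0, 0, 0], "grip": 1},
    {"linear": [0, 0, 0], "delta_rot": [0, 0, 0], "grip": 1}
  ]
}}

```text
t: 20.32
ee_pos: [454.9, 253.1, 154.2]
eef_rot: [-3.141, -0.0, 2.089]
contact_force: [0.3, 0.2, -1.1]
width: 23.1
gripper_force: 30.0
```

```bash
python3 -c "
from h import *
rm()"
```

```text
t 20.32 rx 520.56 ry -5.51 z 154.18 Fx 0.41 Fy 0.04 Fz -1.07 M [-0.04 -0.07  0.  ] yaw [-1.7999e+02 -1.0000e-02  1.1971e+02] w 23.1
Mey -0.037 Mex -0.072
```

Call:
{"fn": "move_arm", "kwargs": {
  "moves": [
    {"linear": [0, 0, 1], "delta_rot": [0, 0, 0], "grip": 1},
    {"linear": [0, 0, 1], "delta_rot": [0, 0, 0], "grip": 1},
    {"linear": [0, 0, 0], "delta_rot": [0, 0, 0], "grip": 1}
  ]
}}

```text
t: 20.7
ee_pos: [454.9, 253.1, 152.2]
eef_rot: [-3.142, -0.0, 2.089]
contact_force: [-0.3, 0.5, -2.2]
width: 23.1
gripper_force: 30.0
```

```bash
python3 -c "
from h import *
rm()"
```

```text
t 20.7 rx 520.53 ry -5.54 z 152.23 Fx -0.01 Fy 0.64 Fz -2.17 M [-0.02 -0.1  -0.05] yaw [-1.8000e+02 -1.0000e-02  1.1971e+02] w 23.1
Mey -0.081 Mex -0.067
```

Call:
{"fn": "move_arm", "kwargs": {
  "moves": [
    {"linear": [0, 0, 0.6], "delta_rot": [0, 0, 0], "grip": 1},
    {"linear": [0, 0, 0.6], "delta_rot": [0, 0, 0], "grip": 1},
    {"linear": [0, 0, 0], "delta_rot": [0, 0, 0], "grip": 1}
  ]
}}

```text
t: 21.08
ee_pos: [454.9, 253.1, 151.1]
eef_rot: [3.142, -0.0, 2.089]
contact_force: [-0.9, 0.4, -1.8]
width: 23.1
gripper_force: 30.0
```

```bash
python3 -c "
from h import *
rm()"
```

```text
t 21.07 rx 520.57 ry -5.52 z 151.06 Fx -0.6 Fy 0.81 Fz -1.8 M [-0.02 -0.11 -0.01] yaw [ 1.8000e+02 -1.0000e-02  1.1971e+02] w 23.1
Mey -0.083 Mex -0.07
```

Call:
{"fn": "move_arm", "kwargs": {
  "moves": [
    {"linear": [0, 0, 0.5], "delta_rot": [0, 0, 0], "grip": 1},
    {"linear": [0, 0, 0], "delta_rot": [0, 0, 0], "grip": 1}
  ]
}}

```text
t: 21.32
ee_pos: [455.2, 253.2, 150.8]
eef_rot: [3.141, -0.0, 2.089]
contact_force: [-0.3, -0.3, 0.6]
width: 23.3
gripper_force: 30.0
```

```bash
python3 -c "
from h import *
rm()"
```

```text
t 21.32 rx 520.84 ry -5.55 z 150.84 Fx -0.36 Fy -0.12 Fz 0.57 M [-0.01 -0.02 -0.02] yaw [179.97  -0.   119.71] w 23.3
Mey -0.017 Mex -0.017
```

Call:
{"fn": "move_arm", "kwargs": {
  "moves": [
    {"linear": [0, 0, 0], "delta_rot": [0, 0, 0], "grip": 0.7},
    {"linear": [0, 0, 0], "delta_rot": [0, 0, 0], "grip": 0.65},
    {"linear": [0, 0, 0], "delta_rot": [0, 0, 0], "grip": 0.6},
    {"linear": [0, 0, 0], "delta_rot": [0, 0, 0], "grip": 0.5},
    {"linear": [0, 0, 0], "delta_rot": [0, 0, 0], "grip": 0.4},
    {"linear": [0, 0, 0], "delta_rot": [0, 0, 0], "grip": 0.3},
    {"linear": [0, 0, 0], "delta_rot": [0, 0, 0], "grip": 0.3}
  ]
}}

```text
t: 22.2
ee_pos: [454.9, 253.1, 150.6]
eef_rot: [3.142, -0.0, 2.089]
contact_force: [-0.1, 0.1, -0.0]
width: 61.2
gripper_force: 0.0
```

Run:
```python
from h import *
rm()
im,d,P=cam("side");X=cloud(P,d)
hsv=cv2.cvtColor(im,cv2.COLOR_BGR2HSV);red=(((hsv[...,0]<8)|(hsv[...,0]>172))&(hsv[...,1]>170)&(hsv[...,2]>110))
a=proj(P,[454,252,190]);u,v=map(int,a);print(a);m=red[v-15:v+15,u-12:u+12];vv,uu=np.nonzero(m);print(len(uu),uu.mean()+u-12,vv.mean()+v-15)
cv2.imwrite("pics/m.png",cv2.resize(im[v-45:v+65,u-60:u+70],None,fx=6,fy=5,interpolation=cv2.INTER_CUBIC))
```

```text
t 22.2 rx 520.58 ry -5.55 z 150.59 Fx -0.03 Fy 0.11 Fz -0.05 M [-0.03 -0.13 -0.  ] yaw [180.    -0.   119.71] w 61.2
Mey -0.102 Mex -0.088
[328.25236723 118.56605452]
57 327.8070175438597 118.12280701754386
```

View pics/m.png

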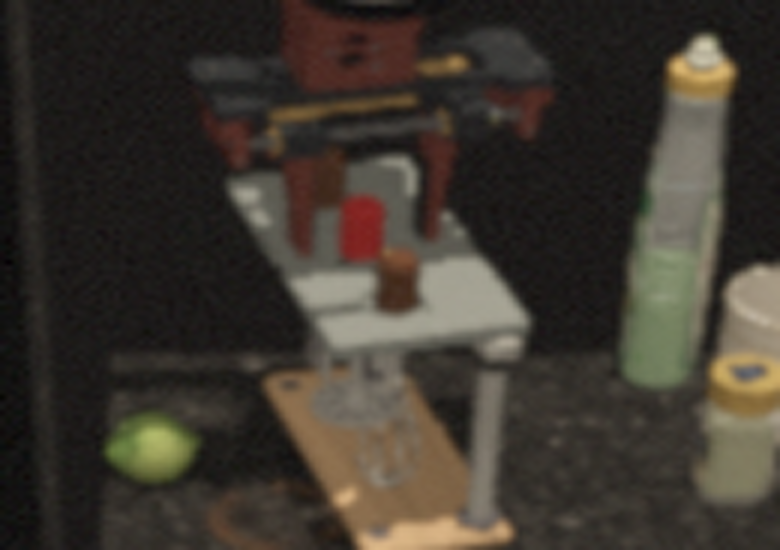

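The knob (about pixel 328,118 of the full picture) stands upright in its seat, with the fingers clear on both sides. I'll lift away straight up.

Call:
{"fn": "move_arm", "kwargs": {
  "moves": [
    {"linear": [0, 0, -5], "delta_rot": [0, 0, 0], "grip": 0.3},
    {"linear": [0, 0, -15], "delta_rot": [0, 0, 0], "grip": 0.3},
    {"linear": [0, 0, -25], "delta_rot": [0, 0, 0], "grip": 0.3},
    {"linear": [0, 0, -25], "delta_rot": [0, 0, 0], "grip": 0.3},
    {"linear": [0, 0, -20], "delta_rot": [0, 0, 0], "grip": 0.3},
    {"linear": [0, -20, 0], "delta_rot": [0, 0, 0], "grip": 0.3},
    {"linear": [-20, -30, 0], "delta_rot": [0, 0, 0], "grip": 0.3},
    {"linear": [-30, -20, 0], "delta_rot": [0, 0, 0], "grip": 0.3},
    {"linear": [-20, 0, 0], "delta_rot": [0, 0, 0], "grip": 0.3},
    {"linear": [0, 0, 0], "delta_rot": [0, 0, 0], "grip": 0.3},
    {"linear": [0, 0, 0], "delta_rot": [0, 0, 0], "grip": 0.3}
  ]
}}

```text
t: 23.62
ee_pos: [428.9, 158.2, 241.2]
eef_rot: [3.141, -0.0, 2.089]
contact_force: [-1.5, -0.7, -0.1]
width: 61.3
gripper_force: 0.0
```

Run:
```python
from h import *
rm()
im,d,P=cam("side");X=cloud(P,d)
hsv=cv2.cvtColor(im,cv2.COLOR_BGR2HSV);red=(((hsv[...,0]<8)|(hsv[...,0]>172))&(hsv[...,1]>170)&(hsv[...,2]>110))
u,v=map(int,proj(P,[454,252,190]));m=np.zeros_like(red);m[v-15:v+15,u-12:u+12]=1;r=red&m;vv,uu=np.nonzero(r);print(len(uu),uu.mean(),vv.mean(),"topz",np.percentile(X[r][:,2],95),"bottom z",np.percentile(X[r][:,2],5))
finish_job()
```

```text
t 23.62 rx 450.92 ry -75.12 z 241.17 Fx -1.61 Fy 0.11 Fz -0.07 M [-0.05 -0.11 -0.04] yaw [ 1.7995e+02 -2.0000e-02  1.1969e+02] w 61.3
Mey -0.072 Mex -0.096
51 327.94117647058823 118.54901960784314 topz 210.12414601983897 bottom z 179.92462557358198
the job is handed in; nothing more can be done
```

The masher hangs upright in the middle slot, its knob top at z 210 as it should be when seated, and the job is handed in at 23.6 s; readings against the rack stayed under about 4 N, and the first grasp closed above the knob (the fingertips sit about 30 mm higher than the reported TCP), so I repeated it lower.

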